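# Wipe the wax offcuts off the trimming plate into its waste well

## Robot

A 6-joint arm with a two-finger parallel gripper is mounted at the origin on a cart in front of the work surface, level with it; the furniture and walls round the work are solid. World frame = base frame: x ahead of the robot, y to its left, z up, the work surface at z = 0. Lengths are in m, angles in rad, forces in N, time in s.
With the tool pointing down it reaches from about 0.325 to 0.775 m from the base axis. Payload 5.5 kg.
Tool frame: the origin (TCP) lies midway between the tips of the shut fingers; the grasp point (between the pads) lies 19 mm behind it; z points along the fingers, y is the line along which they close (so a half turn about z gives the same grasp; the last joint's range is limited). The gripper opens to 85 mm and grips with 20 to 120 N. Pads are 22 mm wide; open, the fingers measure 114 mm over their backs; the gripper's body (76 mm by 85 mm) begins 54 mm behind the grasp point. The pads swing forward as they close: fully open they stand 13 mm farther back than shut.
Start: joints at [-1.247, 0.091, 1.231, -0, 1.82, -0.057], TCP at [0.223, -0.557, 0.201] pointing down, gripper open.
Joint ranges: [-2.87, 2.87], [-0.86, 2.18], [0.17, 2.46], [-1.51, 4.65], [0.06, 2.69], [-2.65, 2.65]. Speed limits (rad/s): [2.57, 2.57, 3.01, 3.14, 3.14, 3.14].

## Interface

Orientations are given as a unit quaternion [x, y, z, w].
In Python, from station import monitor, optics, ticket, finder gives the robot as it stands. The module is installed in compiled form; this text tells all that it offers.
- The arm moves only by the tool jog_arm, never from a script. Its argument "deltas" is a list of rows, each a list of 6 numbers: the shift along the tool's x, y, z in m, then the turn, a rotation vector about the tool's x, y, z in rad. In form: [[dx, dy, dz, wx, wy, wz], ...]. A call has 1 to 20 rows; each row shifts and turns the commanded pose from where the row before left it, along the tool's axes as they then stand; what a row does not reach is not made up. A row lasts 1/10 s, in which the tool goes at most 50 mm and 8.59 degrees, less where a joint would pass 70% of its speed; a pose out of reach is approached as far as the arm can. A call with a gripper value outside its range is refused whole. "claw" is the closure, from -1 (fully open) to 1 (shut), set as the call begins (left out, the last holds). The fingers move at their own pace and stop on an object; "squeeze" is the grip in N (left out, the last holds). Time passes only in rows, so rows that do not move let the fingers close. It gives the time, the measured TCP pose, the force, the opening and the grip force at its end, in the units of the state.
- monitor.get_state(): the state, without advancing time (a new reading comes with each control period).
- optics.grab_frame(name): name is "scene" or "top" or "wrist"; returns a dict with "color" (420x560x3 uint8, red, green, blue), "range_z" (420x560 float32, m along the optical axis (not along the pixel's ray), 0 where there is no reading), "mtx" (3x3 intrinsics, pixels), "R" (3x3) and "t" (3): a world point X has camera coordinates R X + t; the wrist camera has in their place "T_tool_cam" (4x4, takes a point from camera to tool coordinates, whose origin is the TCP and whose axes are the flange's). Camera axes: x right, y down, z forward; pixel columns grow to the right and rows downward; lengths in m; the calibration is good to about 2 mm. A picture is of the moment at which its call begins: read the wrist's pose just before it.
- ticket.finish_job(): hands the job in; it is judged then, once.
Trained networks look in the newest picture that a camera, given by its name, has taken for a name from the list of things; names that differ only in an ending like _2 or _b are one class to them, and where a whole thing is asked for, a point or a joint stands for the part that bears it (a point fixed in the world has none). Each returns a list of dicts, best first, with "conf" (0 to 1); they miss things now and then, are a little off and sometimes report something else, mostly with a low value. They report only what shows in the picture. A call takes as long as a camera call.
- finder.regions_of(camera, name): "pixels" (420x560 bool, what is visible of it).
- finder.mark_of(camera, name): "centre" ([x, y, z] in m, in world coordinates, good to about 4 mm: a listed point, or the origin of a listed thing).
The state is a dict: "clock": time; "joint_positions": joint angles; "qvel": joint speeds; "tau": joint torques, N m; "tcp_pos": TCP position; "eef_rot": TCP orientation; "wrist_force": force on the tool from outside, world axes, zero at the start; "wrist_torque": the same for the moment, N m; "finger_gap": finger opening in m; "gripper_force": force on a finger pad.
Only numpy, scipy, OpenCV 4.12 (cv2) and the standard library are available. Lean on these libraries where they do the work, as an engineer would, in place of code of your own. Each camera call takes 0.05 s, during which the arm holds its last target. There are 200 camera calls.

## Task

Clear the wax trimming station: swing the red latch lever on the lid aside so that the sprung lid of the waste well stands open, then use the blue scraper block to wipe all four wax offcuts along the steel plate into the well. Afterwards stand the scraper upright on the bench, off the station, and leave the lid open. Do not touch the wax with the gripper, and leave the petri dish, staining jar, timer and slide box where they are.

Things in the scene. Friction and masses are not known exactly. Their poses are not given: they have to be found in the camera images.
- station: white bench-top wax trimming station, fixed, 154 (x) x 300 (y) x 63 (z) mm; origin under the middle of its footprint, z up. Steel plate on top, its surface 55 mm above the origin, spanning x -65..65 and y -45..138 mm; rims 8 mm high on both long sides and at the +y end, none at y = -45 mm, where the waste well begins
- plate_edge (a point): middle of the plate's open edge over the well, on the plate's surface; axes as the station's. Offcuts are wiped past it towards -y
- well (a point): centre of the well's floor; axes as the station's. The well is 130 (x) x 95 (y) mm, 43 mm deep below the plate, at first covered by a grey lid level with the plate
- lid (a joint): sprung grey lid of the well, 93 mm long, hinged at the station's y = -142 mm edge; 0 closed, up to 1.75 rad fully open (standing up, leaning outward). The spring opens it by itself once the latch lever is free and nothing lies on it
- latch (a joint): red latch lever that lies on the lid and turns about the lid's normal on a pivot at station x = -34, y = -94 mm. 0 (lever along the station's x, its tongue under the steel keeper at the front wall) to 1.45 rad; grows as the tab end swings towards the station's -y (towards the lid's hinge). It is free of the keeper above about 0.8 rad
- latch_tab (a point): top centre of the upright tab at the end of the latch lever, 50 mm from the pivot, the tab being 14 mm along the lever, 8 mm thick and 22 mm high; the lid lies 28 mm below this point. On closed lid and latch the tab's top is 83 mm above the bench
- scraper: blue scraper block standing on its foot; origin at the centre of its underside, z up. Foot 108 (x) x 34 (y) x 22 (z) mm with a steel edge along both long sides; on it an upright grip, 84 (x) x 22 (y) mm, reaching up to z = 64 mm (grip it across y, best at z = 47 mm). It fits between the plate's rims with its x along the station's x. About 0.2 kg
- wax1: irregular yellowish wax offcut, about 36 x 28 x 12 mm, lying loose on the plate; origin at the centre of its underside
- wax2: irregular yellowish wax offcut, about 36 x 28 x 12 mm, lying loose on the plate; origin at the centre of its underside
- wax3: irregular yellowish wax offcut, about 36 x 28 x 12 mm, lying loose on the plate; origin at the centre of its underside
- wax4: irregular yellowish wax offcut, about 36 x 28 x 12 mm, lying loose on the plate; origin at the centre of its underside
- petri_dish: the red-brown closed petri dish, 62 mm across, 15 mm high, a bystander; origin under its middle
- staining_jar: the screw-lid staining jar with violet contents, 53 mm across, 98 mm high, a bystander; origin under its middle
- timer: the white bench timer, 66 x 66 x 20 mm, a bystander; origin under its middle
- slide_box: the teal microscope slide box, 106 x 175 x 39 mm, a bystander; origin under its middle

How it is judged:
On the way, in this order (a step that is already met when the one before it is completed fails the run):
1. the latch is free and the lid of the well stands open (value of joint lid above 1.4 rad and value of joint latch above 0.6 rad), for 0.2 s.
2. all four wax offcuts are in the well (x of wax1 in the frame of well between -0.066 and 0.066 m and y of wax1 in the frame of well between -0.05 and 0.048 m and z of each of wax1, wax2, wax3, wax4 in the frame of well below 0.04 m and x of wax2 in the frame of well between -0.066 and 0.066 m and y of wax2 in the frame of well between -0.05 and 0.048 m and x of wax3 in the frame of well between -0.066 and 0.066 m and y of wax3 in the frame of well between -0.05 and 0.048 m and x of wax4 in the frame of well between -0.066 and 0.066 m and y of wax4 in the frame of well between -0.05 and 0.048 m), for 0.2 s.
At the end, for the whole second after the job is handed in: All four wax offcuts lie at rest inside the waste well (at least 3 mm below the plate's top), the lid stands open (more than 1.4 rad), and the scraper stands upright (within 0.2 rad) and at rest on the bench (its underside less than 12 mm above it) (all of step 2 and linear speed of each of wax1, wax2, wax3, wax4, scraper below 0.03 m/s and value of joint lid above 1.4 rad and height (world z) of scraper below 0.012 m and angle between scraper's own z axis and vertical below 0.2 rad); the robot touches nothing.
It fails at once if the gripper or arm touches a wax offcut (contact force between any of wax1, wax2, wax3, wax4 and the fingers above 0.3 N or contact force between any of wax1, wax2, wax3, wax4 and the arm above 0.3 N).
It fails at once if the petri dish, staining jar, timer or slide box is moved more than 30 mm (distance of any of petri_dish, staining_jar, timer, slide_box from where it was at the start of the episode above 0.03 m).
It also fails if it takes over 58 s, if anything falls off the work surface, if the arm or the gripper's body presses on something with over 40 N, if the wrist force passes 120 N, or if a joint passes its speed limit or range.

## Working session

There is one attempt and no reset: what is moved stays moved. The work goes in short steps, Python scripts to look and compute and a tool call to move; the robot and the scene stay as the last step left them, time stands still between calls to the robot, and variables do not carry over. Pictures are saved under pics/ and viewed, at most 11 in all, crops included, and the job is handed in when it is done.

Besides the shell and the picture viewer there is one more tool, called after ">>>" as name([rows], argument=value, ...), one row to a line, values as JSON. jog_arm: Moves the arm, as the interface text tells. Its arguments: {"type":"object","properties":{"deltas":{"type":"array","items":{"type":"array","items":{"type":"number"}}},"claw":{"type":"number"},"squeeze":{"type":"number"}},"required":["deltas"]}

```bash
mkdir -p pics; python3 - <<'E'
from station import monitor, optics, finder
import cv2,numpy as np
s=monitor.get_state();print({k:np.round(v,3).tolist() for k,v in s.items()})
for c in("scene","top"):
    f=optics.grab_frame(c);cv2.imwrite(f"pics/{c}0.png",f["color"][:,:,::-1])
    if c=="top":np.savez("top0.npz",**f)
    for n in["station","plate_edge","well","latch_tab","scraper","wax1","petri_dish","staining_jar","timer","slide_box"]:
        print(c,n,[(np.round(d["centre"],3).tolist(),round(d["conf"],2)) for d in finder.mark_of(c,n)][:5])
E
```

```text
{'clock': 0.0, 'joint_positions': [-1.247, 0.092, 1.232, -0.0, 1.82, -0.057], 'qvel': [-0.001, -0.001, 0.0, 0.002, -0.002, 0.0], 'tau': [0.001, -45.873, -41.803, 0.0, 0.012, 0.0], 'tcp_pos': [0.223, -0.557, 0.2], 'eef_rot': [0.982, 0.189, -0.0, -0.001], 'wrist_force': [0.487, 0.751, 0.346], 'wrist_torque': [0.034, -0.028, 0.011], 'gripper_force': 0.0, 'finger_gap': 0.085}
scene station [([0.468, 0.082, -0.001], 0.63)]
scene plate_edge [([0.462, 0.038, 0.054], 0.62)]
scene well [([0.452, -0.007, 0.012], 0.81)]
scene latch_tab [([0.468, -0.017, 0.085], 0.73)]
scene scraper [([0.436, 0.371, 0.0], 0.67), ([0.452, -0.005, 0.013], 0.51)]
scene wax1 [([0.511, 0.074, 0.055], 0.68), ([0.43, 0.092, 0.054], 0.6), ([0.5, 0.132, 0.052], 0.57), ([0.444, 0.143, 0.054], 0.42)]
scene petri_dish [([0.648, 0.175, 0.001], 0.84)]
scene staining_jar [([0.744, 0.192, -0.0], 0.8)]
scene timer [([0.669, -0.171, 0.001], 0.75)]
scene slide_box [([0.468, 0.58, 0.003], 0.96), ([0.746, 0.192, 0.0], 0.17)]
top station [([0.466, 0.086, -0.0], 0.97)]
top plate_edge [([0.456, 0.038, 0.056], 0.85), ([0.427, 0.098, 0.054], 0.35)]
top well [([0.456, -0.009, 0.014], 0.77)]
top latch_tab [([0.427, 0.098, 0.054], 0.66), ([0.47, -0.016, 0.086], 0.5), ([0.47, 0.586, 0.001], 0.37)]
top scraper [([0.433, 0.366, -0.0], 0.82)]
top wax1 [([0.643, 0.174, -0.006], 0.73), ([0.44, 0.144, 0.056], 0.57), ([0.514, 0.075, 0.054], 0.54), ([0.504, 0.122, 0.057], 0.51), ([0.428, 0.096, 0.055], 0.47)]
top petri_dish [([0.645, 0.179, -0.004], 0.55)]
top staining_jar [([0.745, 0.188, -0.003], 0.83)]
top timer [([0.675, -0.167, 0.003], 0.61)]
top slide_box [([0.458, 0.04, 0.06], 0.75), ([0.471, 0.584, 0.003], 0.68), ([0.442, 0.144, 0.05], 0.65)]
```

View pics/top0.png

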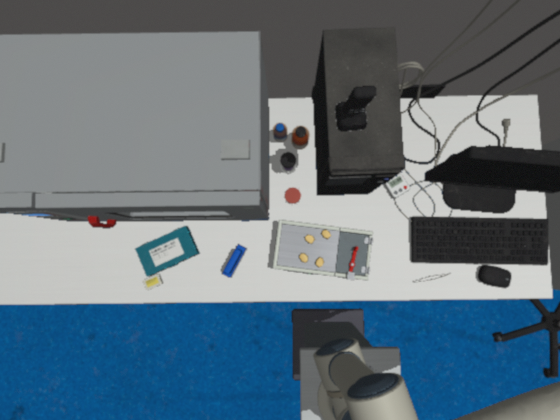

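View pics/scene0.png

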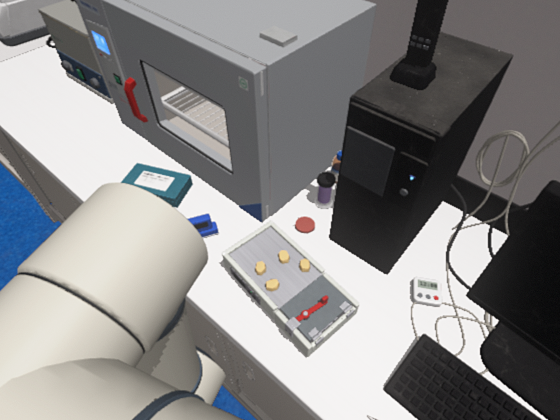

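```bash
python3 - <<'E'
import cv2,numpy as np
f=np.load("top0.npz")
z=f["range_z"];K=f["mtx"];R=f["R"];t=f["t"]
v,u=np.mgrid[:420,:560]
P=np.stack([(u-K[0,2])/K[0,0]*z,(v-K[1,2])/K[1,1]*z,z],-1)
W=(P-t)@R; np.save("W0.npy",W); ok=z>0
X,Y,Z=W[...,0],W[...,1],W[...,2]
def rect(n,m,minA=1):
    p=W[m&ok][:,:2].astype(np.float32); c,s,a=cv2.minAreaRect(p*1000); print(n,len(p),np.round(c,1),np.round(s,1),round(a,2))
print(K)
def big(m):
    n,l,st,_=cv2.connectedComponentsWithStats((m&ok).astype(np.uint8)); return l==1+np.argmax(st[1:,4])
near=(abs(X-.467)<.14)&(abs(Y-.085)<.2)
rect("station",big(near&(Z>.03)&(Z<.1)))
scr=(abs(X-.433)<.12)&(abs(Y-.368)<.1)
rect("foot",big(scr&(Z>.012)&(Z<.08)));m=big(scr&(Z>.05)&(Z<.08));rect("grip",m);print(np.median(Z[m]))
m=near&(Z>.073)&(Z<.095)&(Y<.03);rect("tab",big(m));print(np.max(Z[m]))
m=(abs(X-.467)<.05)&(Y>.05)&(Y<.2);print("plate z",np.percentile(Z[m&ok],[5,30,50]))
E
```

```text
[[412.70602204   0.         286.98345035]
 [  0.         412.70602204 208.09459237]
 [  0.           0.           1.        ]]
station 4721 [462.5  84.6] [304.1 158.5] 82.1
foot 325 [432.3 368.9] [ 29.8 107.4] 61.78
grip 200 [432.5 368.8] [23.3 82.6] 61.16
0.06416907937272284
tab 16 [465.8 -15.9] [ 8.4 12.4] 87.33
0.088647679744495
plate z [0.05208823 0.05519065 0.05663026]
```

The top view shows the robot at the bottom, so world +x is up and +y is left. The station is at about (322,250), its lid and latch at (352,258) and the scraper at (234,260). The scene view agrees: lid closed, four offcuts on the plate. Station yaw is about -7.9°. I'll move above it, then refine with the wrist camera.

>>> jog_arm([
  [0.0312, -0.0319, -0.0036, 0, 0, 0],
  [0.0312, -0.0319, -0.0036, 0, 0, 0],
  [0.0312, -0.0319, -0.0036, 0, 0, 0],
  [0.0312, -0.0319, -0.0036, 0, 0, 0],
  [0.0312, -0.0319, -0.0036, 0, 0, 0],
  [0.0312, -0.0319, -0.0036, 0, 0, 0],
  [0.0312, -0.0319, -0.0036, 0, 0, 0],
  [0.0312, -0.0319, -0.0036, 0, 0, 0],
  [0.0312, -0.0319, -0.0036, 0, 0, 0],
  [0.0312, -0.0319, -0.0036, 0, 0, 0],
  [0.0312, -0.0319, -0.0036, 0, 0, 0],
  [0.0312, -0.0319, -0.0036, 0, 0, 0],
  [0.0312, -0.0319, -0.0036, 0, 0, 0],
  [0.0312, -0.0319, -0.0036, 0, 0, 0],
  [0, 0, 0, 0, 0, -0.1457],
  [0, 0, 0, 0, 0, -0.1457],
  [0, 0, 0, 0, 0, -0.1457],
  [0, 0, 0, 0, 0, -0.1457],
  [0, 0, 0, 0, 0, -0.1457],
  [0, 0, 0, 0, 0, -0.1457],
], claw=1)

```text
clock: 3.1
tcp_pos: [0.4625, 0.02, 0.2514]
eef_rot: [0.808, 0.59, 0.0, 0.0]
wrist_force: [0.1, -0.3, -0.7]
finger_gap: -0.0002
gripper_force: 0.0
```

>>> jog_arm([
  [0, 0, 0, 0, 0, -0.1457],
  [0, 0, 0, 0, 0, -0.1457],
  [0, 0, 0, 0, 0, -0.1457],
  [0, 0, 0, 0, 0, -0.1457],
  [0, 0, 0, 0, 0, -0.1457],
  [0, 0, 0, 0, 0, -0.1457],
  [0, 0, 0, 0, 0, -0.1457],
  [0, 0, 0, 0, 0, -0.1457],
  [0, 0, 0, 0, 0, -0.1457],
  [0, 0, 0, 0, 0, -0.1457],
  [0, 0, 0, 0, 0, -0.1457],
  [0, 0, 0, 0, 0, -0.1457],
  [0, 0, 0, 0, 0, 0],
  [0, 0, 0, 0, 0, 0],
])

```text
clock: 4.5
tcp_pos: [0.4625, 0.0199, 0.2514]
eef_rot: [0.071, 0.997, 0.0, 0.0]
wrist_force: [0.0, -0.7, -0.1]
finger_gap: -0.0001
gripper_force: 0.0
```

```bash
cat > h.py <<'E'
from station import monitor, optics, finder
import numpy as np,cv2
from scipy.spatial.transform import Rotation as Ro
def pose():
    s=monitor.get_state();return s,np.array(s["tcp_pos"]),Ro.from_quat(s["eef_rot"]).as_matrix()
def cloud(f,p=None,Rt=None):
    z=f["range_z"];K=f["mtx"];v,u=np.mgrid[:420,:560]
    P=np.stack([(u-K[0,2])/K[0,0]*z,(v-K[1,2])/K[1,1]*z,z],-1)
    if "R" in f: return (P-f["t"])@f["R"]
    T=f["T_tool_cam"]; return (P@T[:3,:3].T+T[:3,3])@Rt.T+p
def rect(n,W,m):
    c,s,a=cv2.minAreaRect((W[m][:,:2]*1000).astype(np.float32));print(n,m.sum(),np.round(c,1),np.round(s,1),round(a,1));return c,s,a
def big(m):
    n,l,st,_=cv2.connectedComponentsWithStats(m.astype(np.uint8)); return l==1+np.argmax(st[1:,4])
def go(X,yang=None):
    "tool-frame delta to world TCP X with tool y at yang deg, tool z down"
    s,p,R=pose();w=np.zeros(3)
    if yang is not None:
        a=np.radians(yang);y=np.array([np.cos(a),np.sin(a),0]);z=np.array([0,0,-1.])
        T=np.stack([np.cross(y,z),y,z],1);w=Ro.from_matrix(R.T@T).as_rotvec()
    return R.T@(np.array(X)-p),w
E
python3 - <<'E'
from h import *
s,p,R=pose();f=optics.grab_frame("wrist");cv2.imwrite("pics/w1.png",f["color"][:,:,::-1])
print(s["clock"],p.round(4),R.round(3).tolist(),np.degrees(np.arctan2(R[1,1],R[0,1])),s["joint_positions"])
W=cloud(f,p,R);np.save("W1.npy",W);Z=W[...,2];ok=f["range_z"]>0
for n in["plate_edge","latch_tab","wax1","well"]:
    print(n,[(np.round(d["centre"],3).tolist(),round(d["conf"],2)) for d in finder.mark_of("wrist",n)][:5])
hsv=cv2.cvtColor(f["color"],cv2.COLOR_RGB2HSV)
red=((hsv[...,0]<8)|(hsv[...,0]>172))&(hsv[...,1]>150)&ok
rect("lever",W,big(red));m=big(red&(Z>.076));rect("tab",W,m);print(np.median(Z[m]))
wall=ok&(Z>.059)&(Z<.069)&(hsv[...,1]<60);rect("rim",W,big(wall))
E
```

```text
4.5 [0.4625 0.0199 0.2514] [[-0.99, 0.142, 0.0], [0.142, 0.99, -0.0], [-0.0, 0.0, -1.0]] 81.85520221075802 [-3.05069720e-02 -2.58907261e-01  1.47147082e+00 -5.42873429e-06
  1.92885078e+00 -1.45915166e+00]
plate_edge [([0.458, 0.044, 0.058], 0.6), ([0.432, 0.1, 0.057], 0.26)]
latch_tab [([0.468, -0.018, 0.084], 0.92)]
wax1 [([0.497, 0.123, 0.056], 0.95), ([0.519, 0.077, 0.053], 0.94), ([0.429, 0.099, 0.058], 0.92), ([0.444, 0.145, 0.052], 0.81)]
well [([0.469, -0.018, 0.084], 0.66)]
lever 787 [436.7  -7.6] [16.9 77.6] 81.1
tab 104 [468.2 -17.4] [ 6.9 12.2] 79.6
0.08349224997492334
rim 5738 [474.5 136.3] [192.4 153.9] 82.2
```

View pics/w1.png

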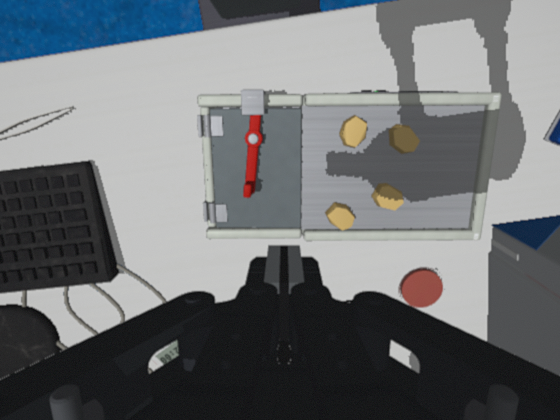

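The wrist view shows the closed lid with the hinges at left, x≈210. The red lever runs from (255,110) to its tab at (248,190), and the four offcuts lie on the plate right of x=300. The tab measures (0.468, -0.017, 0.083), which matches the expected 83 mm height. Now I'll swing it.

>>> jog_arm([
  [-0.0021, -0.0022, 0.0365, 0, 0, 0],
  [-0.0021, -0.0022, 0.0365, 0, 0, 0],
  [-0.0021, -0.0022, 0.0365, 0, 0, 0],
  [-0.0021, -0.0022, 0.0365, 0, 0, 0],
  [-0.0021, -0.0022, 0.0365, 0, 0, 0],
  [0, 0, 0, 0, 0, 0],
  [0, -0.008, 0, 0, 0, 0],
  [-0.004, -0.0094, 0, 0, 0, 0],
  [-0.004, -0.0094, 0, 0, 0, 0],
  [0.005, -0.0087, 0, 0, 0, 0],
  [0.005, -0.0087, 0, 0, 0, 0],
  [0.0077, -0.0061, 0, 0, 0, 0],
  [0.0077, -0.0061, 0, 0, 0, 0],
  [0.0053, -0.0012, 0, 0, 0, 0],
  [0.0053, -0.0012, 0, 0, 0, 0],
  [0, 0, 0, 0, 0, 0],
])

```text
clock: 6.35
tcp_pos: [0.4351, -0.0467, 0.0689]
eef_rot: [0.069, 0.998, 0.0, 0.0]
wrist_force: [-0.3, -0.0, 0.7]
finger_gap: -0.0001
gripper_force: 0.0
```

>>> jog_arm([
  [0, 0, -0.04, 0, 0, 0],
  [0, 0, -0.04, 0, 0, 0],
  [0, 0, -0.04, 0, 0, 0],
  [0, 0, -0.04, 0, 0, 0],
  [0, 0.03, -0.02, 0, 0, 0],
  [0, 0.03, 0, 0, 0, 0],
  [0, 0.03, 0, 0, 0, 0],
  [0, 0.03, 0, 0, 0, 0],
  [0, 0.03, 0, 0, 0, 0],
  [0, 0.03, 0, 0, 0, 0],
  [0, 0, 0, 0, 0, 0],
])

```text
clock: 7.45
tcp_pos: [0.4603, 0.1346, 0.2482]
eef_rot: [0.067, 0.998, 0.0, -0.001]
wrist_force: [0.4, -0.8, 0.3]
finger_gap: 0.0002
gripper_force: 0.0
```

```bash
python3 - <<'E'
from h import *
s,p,R=pose();f=optics.grab_frame("wrist");g=optics.grab_frame("scene")
cv2.imwrite("pics/w2.png",np.hstack([cv2.resize(x["color"],(400,300))[:,:,::-1] for x in(f,g)]))
print(s["clock"],p.round(4),s["joint_positions"].round(2) if hasattr(s["joint_positions"],"round") else s["joint_positions"])
W=cloud(f,p,R);np.save("W2.npy",W);Z=W[...,2];ok=f["range_z"]>0
for n in["plate_edge","latch_tab","wax1","well","scraper"]:
    print(n,[(np.round(d["centre"],3).tolist(),round(d["conf"],2)) for d in finder.mark_of("wrist",n)][:5])
hsv=cv2.cvtColor(f["color"],cv2.COLOR_RGB2HSV)
rect("rim",W,big(ok&(Z>.058)&(Z<.069)&(hsv[...,1]<60)))
E
```

```text
7.45 [0.4603 0.1346 0.2482] [ 0.21 -0.22  1.44  0.    1.92 -1.22]
plate_edge [([0.462, 0.04, 0.058], 0.94)]
latch_tab [([0.467, -0.018, 0.085], 0.59)]
wax1 [([0.428, 0.098, 0.056], 0.96), ([0.499, 0.124, 0.055], 0.75), ([0.447, 0.145, 0.052], 0.72), ([0.518, 0.076, 0.054], 0.72)]
well [([0.468, -0.017, 0.084], 0.35)]
scraper [([0.438, 0.368, -0.001], 0.62)]
rim 4585 [474.5 136.7] [192.5 152.8] 82.4
```

View pics/w2.png

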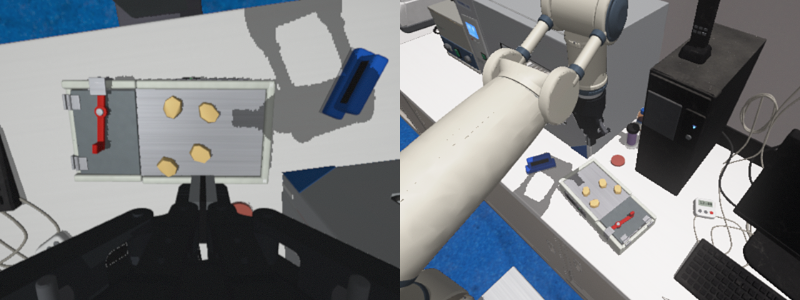

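The left pane (wrist) still shows the lever closed, from (100,95) to (97,150), and the lid shut; the scraper is at (356,82). The fingertips must be slimmer than I assumed and passed beside the tab. I'll repeat, with the finger centre running along the tab's own arc.

```bash
python3 - <<'E'
from h import *
s,p,R=pose();a=np.radians(-7.9);ex=np.array([np.cos(a),np.sin(a)]);ey=np.array([-ex[1],ex[0]]);piv=np.array([.4185,-.0105])
Wp=[(p[:2]),]
c=p[:2]
z=p[2]
for ph in[-.5,-.2,.1,.4,.7,1.0,1.1]:
    q=piv+.048*(np.cos(ph)*ex-np.sin(ph)*ey)
    print(ph,q.round(4),(R.T@np.append(q-c,0)).round(4));c=q
print(go([*p[:2],.067],82.1))
E
```

```text
-0.5 [0.4634 0.0065] [-0.0202 -0.1225  0.    ]
-0.2 [ 0.4664 -0.0075] [-0.0049 -0.0135  0.    ]
0.1 [ 0.4651 -0.0218] [-0.0007 -0.0143  0.    ]
0.4 [ 0.4597 -0.0351] [ 0.0035 -0.0139 -0.    ]
0.7 [ 0.4506 -0.0462] [ 0.0075 -0.0122 -0.    ]
1.0 [ 0.4386 -0.0541] [ 0.0108 -0.0095 -0.    ]
1.1 [ 0.4342 -0.0559] [ 0.0042 -0.0024 -0.    ]
(array([ 6.55459177e-05, -1.51509138e-06,  1.81972957e-01]), array([ 8.03595998e-06,  3.60202534e-04, -1.60997332e-03]))
```

>>> jog_arm([
  [-0.0051, -0.0306, 0, 0, 0, 0],
  [-0.0051, -0.0306, 0, 0, 0, 0],
  [-0.0051, -0.0306, 0, 0, 0, 0],
  [-0.0051, -0.0306, 0, 0, 0, 0],
  [0, 0, 0.036, 0, 0, 0],
  [0, 0, 0.036, 0, 0, 0],
  [0, 0, 0.036, 0, 0, 0],
  [0, 0, 0.036, 0, 0, 0],
  [0, 0, 0.036, 0, 0, 0],
  [0, 0, 0, 0, 0, 0],
  [-0.0025, -0.0068, 0, 0, 0, 0],
  [-0.0025, -0.0068, 0, 0, 0, 0],
  [-0.0004, -0.0072, 0, 0, 0, 0],
  [-0.0004, -0.0072, 0, 0, 0, 0],
])

```text
clock: 9.2
tcp_pos: [0.4666, -0.0221, 0.0706]
eef_rot: [0.069, 0.998, -0.0, 0.001]
wrist_force: [0.5, -0.1, -0.5]
finger_gap: -0.0002
gripper_force: 0.0
```

>>> jog_arm([
  [0.0017, -0.0069, 0, 0, 0, 0],
  [0.0017, -0.0069, 0, 0, 0, 0],
  [0.0037, -0.0061, 0, 0, 0, 0],
  [0.0037, -0.0061, 0, 0, 0, 0],
])

```text
clock: 9.6
tcp_pos: [0.4508, -0.0458, 0.0687]
eef_rot: [0.069, 0.998, 0.0, -0.0]
wrist_force: [0.0, 0.4, 0.4]
finger_gap: 0.0001
gripper_force: 0.0
```

>>> jog_arm([
  [0.0054, -0.0047, 0, 0, 0, 0],
  [0.0054, -0.0047, 0, 0, 0, 0],
  [0, 0, 0, 0, 0, 0],
])

```text
clock: 9.9
tcp_pos: [0.4387, -0.0536, 0.0688]
eef_rot: [0.069, 0.998, -0.0, 0.0]
wrist_force: [-0.1, -0.5, -0.1]
finger_gap: -0.0001
gripper_force: 0.0
```

```bash
python3 - <<'E'
from h import *
g=optics.grab_frame("scene");cv2.imwrite("pics/s3.png",cv2.resize(g["color"][180:400,180:460],(784,600))[:,:,::-1])
E
```

```text
(no output)
```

View pics/s3.png

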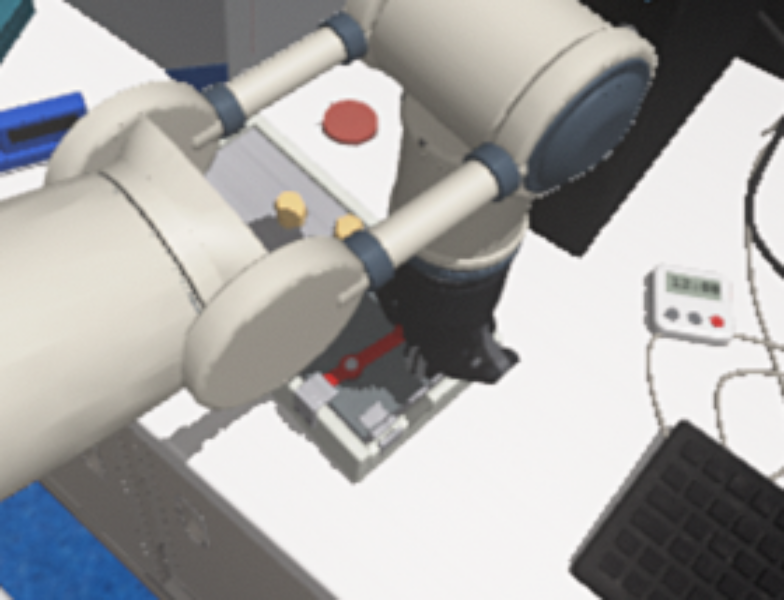

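The lever is still along x (crop (335,380) to (400,335)), and the gripper tip appears near the far rim at crop (490,370). I'll check where the reported TCP projects in this image.

```bash
python3 - <<'E'
from h import *
s,p,R=pose();g=optics.grab_frame("scene");W=cloud(g)
for q in(p,p-[0,0,-.05],p-[0,0,-.1],[.468,-.0174,.083]):
    c=g["R"]@q+g["t"];u=g["mtx"]@c/c[2];print(np.round(q,3),u[:2].round(1),"crop",((u[0]-180)*2.8).round(),((u[1]-180)*2.727).round(),c[2].round(3))
for v,u in[(316,355),(318,350),(310,345),(290,345),(312,360)]:print(u,v,W[v,u].round(3))
print(s["joint_positions"],p)
m=finder.mark_of("scene","latch_tab");print([(d["centre"],d["conf"]) for d in m])
f=optics.grab_frame("wrist");V=cloud(f,p,R);
for v,u in[(250,285),(270,285),(300,285),(340,285)]:print("wrist",u,v,V[v,u].round(3))
print(f["T_tool_cam"].round(3).tolist())
print([(d["centre"],d["conf"]) for d in finder.mark_of("wrist","latch_tab")])
cv2.imwrite("pics/w4.png",f["color"][:,:,::-1])
E
```

```text
[ 0.439 -0.053  0.069] [328.8 320.2] crop 417.0 382.0 0.801
[ 0.439 -0.053  0.119] [331.2 309. ] crop 423.0 352.0 0.762
[ 0.439 -0.053  0.169] [333.9 296.6] crop 431.0 318.0 0.724
[ 0.468 -0.017  0.083] [324. 297.] crop 403.0 319.0 0.819
355 316 [ 0.42  -0.109  0.194]
350 318 [ 0.421 -0.101  0.174]
345 310 [ 0.436 -0.082  0.158]
345 290 [ 0.414 -0.082  0.26 ]
360 312 [ 0.432 -0.111  0.194]
[-1.97886712e-01 -3.32844739e-01  1.85454766e+00  1.18032796e-04
  1.61944974e+00 -1.63003386e+00] [ 0.43909129 -0.0533212   0.06887492]
[([0.4711, -0.0185, 0.0856], 0.57)]
wrist 285 250 [ 0.429 -0.052  0.107]
wrist 285 270 [ 0.429 -0.052  0.127]
wrist 285 300 [ 0.436 -0.053  0.135]
wrist 285 340 [ 0.451 -0.055  0.135]
[[0.001, -0.966, -0.258, 0.064], [1.0, 0.001, -0.0, -0.0], [0.0, -0.258, 0.966, -0.172], [0.0, 0.0, 0.0, 1.0]]
[([0.4677, -0.0166, 0.0852], 0.69)]
```

View pics/w4.png

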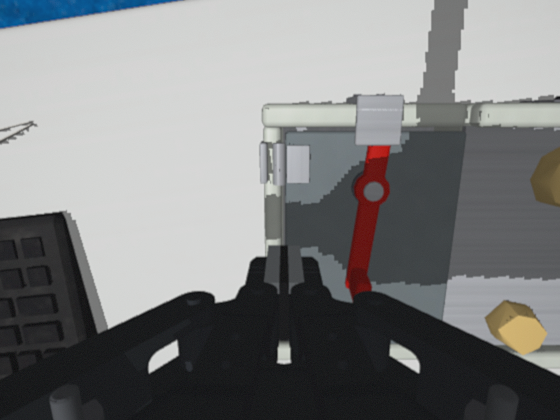

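The wrist view shows the untouched lever from (375,150) to (357,285). The closed fingers end at (285,248), left of the tab. The depth there reads about 0.107, so the visible tips seem higher than the reported TCP. I'll measure that.

```bash
python3 - <<'E'
from h import *
s,p,R=pose();g=optics.grab_frame("scene");W=cloud(g);f=optics.grab_frame("wrist");V=cloud(f,p,R)
for n,C,im in(("scene",W,g),("wrist",V,f)):
    hs=cv2.cvtColor(im["color"],cv2.COLOR_RGB2HSV);d=C-p
    m=(im["range_z"]>0)&(abs(d[...,0])<.03)&(abs(d[...,1])<.025)&(d[...,2]>-.003)&(d[...,2]<.09)
    for lo in range(-3,90,8):
        k=m&(d[...,2]*1000>=lo)&(d[...,2]*1000<lo+8)
        if k.sum():print(n,lo,k.sum(),(d[k].min(0)*1000).round(),(d[k].max(0)*1000).round(),im["color"][k].mean(0).round())
for v in range(225,262,4):print(v,f["color"][v,285],(V[v,285]-p).round(3))
print(f["mtx"][0],[(d["centre"],d["conf"]) for d in finder.mark_of("wrist","latch_tab")],monitor.get_state()["finger_gap"])
E
```

```text
scene 29 1 [-10.   1.  36.] [-10.   1.  36.] [52. 50. 50.]
scene 37 21 [-12. -15.  37.] [ 0. 11. 45.] [75. 74. 75.]
scene 45 33 [-12. -15.  45.] [-1. 12. 53.] [65. 64. 65.]
scene 53 20 [-11. -15.  53.] [-5. 12. 60.] [64. 63. 63.]
scene 61 16 [-12. -14.  61.] [-6.  5. 69.] [67. 67. 67.]
scene 69 21 [-14. -17.  69.] [-7. 13. 77.] [50. 48. 49.]
scene 77 59 [-17. -24.  77.] [ 2. 23. 85.] [46. 45. 45.]
scene 85 39 [-15. -25.  85.] [ 4. 25. 90.] [46. 45. 45.]
wrist 29 102 [-11. -12.  33.] [-4. 12. 37.] [63. 65. 66.]
wrist 37 501 [-12. -13.  37.] [-4. 14. 45.] [48. 49. 51.]
wrist 45 605 [-12. -13.  45.] [-4. 14. 53.] [46. 48. 49.]
wrist 53 646 [-12. -13.  53.] [-4. 14. 61.] [47. 49. 50.]
wrist 61 1011 [-12. -10.  61.] [12. 12. 69.] [44. 45. 46.]
wrist 69 1495 [-15. -25.  69.] [13. 25. 77.] [31. 32. 33.]
wrist 77 2906 [-17. -25.  77.] [11. 25. 85.] [26. 27. 29.]
wrist 85 1770 [-16. -25.  85.] [11. 25. 90.] [27. 29. 31.]
225 [69 71 73] [-0.003  0.001 -0.015]
229 [68 70 73] [-0.001  0.    -0.015]
233 [68 71 73] [ 0.002  0.    -0.016]
237 [68 71 73] [ 0.004 -0.    -0.014]
241 [69 72 74] [ 0.006 -0.001 -0.015]
245 [44 45 47] [ 0.009 -0.001 -0.015]
249 [26 27 27] [-0.01   0.001  0.037]
253 [24 22 24] [-0.01   0.002  0.042]
257 [23 24 24] [-0.01   0.001  0.046]
261 [21 19 20] [-0.01   0.002  0.05 ]
[353.8660515    0.         283.60272744] [([0.466, -0.0177, 0.0817], 0.64)] 0.00016209398804965293
```

Both cameras agree: the visible fingertips sit about 34 mm above the reported TCP, while the scene heights (lid at 54 mm) are right. This explains why there was no contact. I'll confirm by touch: go back behind the tab and feel down gently onto the lid.

>>> jog_arm([
  [-0.0053, 0.0209, 0, 0, 0, 0],
  [-0.0053, 0.0209, 0, 0, 0, 0],
  [-0.0053, 0.0209, 0, 0, 0, 0],
  [0, 0, 0.004, 0, 0, 0],
  [0, 0, 0.004, 0, 0, 0],
  [0, 0, 0.004, 0, 0, 0],
  [0, 0, 0.003, 0, 0, 0],
])

```text
clock: 11.0
tcp_pos: [0.4633, 0.0061, 0.0531]
eef_rot: [0.069, 0.998, -0.0, -0.0]
wrist_force: [0.6, -0.7, -0.1]
finger_gap: -0.0001
gripper_force: 0.0
```

>>> jog_arm([
  [0, 0, 0.004, 0, 0, 0],
  [0, 0, 0.004, 0, 0, 0],
  [0, 0, 0, 0, 0, 0],
])

```text
clock: 11.3
tcp_pos: [0.4633, 0.0065, 0.045]
eef_rot: [0.069, 0.998, 0.0, -0.001]
wrist_force: [0.1, -0.0, 0.2]
finger_gap: -0.0
gripper_force: 0.0
```

>>> jog_arm([
  [0, 0, 0.005, 0, 0, 0],
  [0, 0, 0.005, 0, 0, 0],
  [0, 0, 0.004, 0, 0, 0],
  [0, 0, 0.004, 0, 0, 0],
  [0, 0, 0, 0, 0, 0],
])

```text
clock: 11.8
tcp_pos: [0.4635, 0.0068, 0.0272]
eef_rot: [0.069, 0.998, 0.0, -0.0]
wrist_force: [-0.8, 0.3, 1.9]
finger_gap: 0.0001
gripper_force: 0.5
```

>>> jog_arm([
  [0, 0, 0.002, 0, 0, 0],
  [0, 0, 0.002, 0, 0, 0],
  [0, 0, 0, 0, 0, 0],
])

```text
clock: 12.1
tcp_pos: [0.4639, 0.0068, 0.0245]
eef_rot: [0.069, 0.998, 0.0, 0.0]
wrist_force: [-2.3, -0.8, 4.0]
finger_gap: 0.0002
gripper_force: 2.0
```

Contact begins at a reported z of about 0.027 on the lid at 0.055, so the real tips are about 28 mm above the reported TCP. I'll raise to a tip height of about 67 mm and sweep again.

>>> jog_arm([
  [0, 0, -0.0065, 0, 0, 0],
  [0, 0, -0.0065, 0, 0, 0],
  [0, 0, 0, 0, 0, 0],
  [-0.0025, -0.0068, 0, 0, 0, 0],
  [-0.0025, -0.0068, 0, 0, 0, 0],
  [-0.0004, -0.0072, 0, 0, 0, 0],
  [-0.0004, -0.0072, 0, 0, 0, 0],
])

```text
clock: 12.8
tcp_pos: [0.4655, -0.0225, 0.0364]
eef_rot: [0.069, 0.998, 0.0, -0.0]
wrist_force: [0.2, 2.0, -0.7]
finger_gap: -0.0001
gripper_force: 0.6
```

>>> jog_arm([
  [0.0017, -0.0069, 0, 0, 0, 0],
  [0.0017, -0.0069, 0, 0, 0, 0],
  [0.0037, -0.0061, 0, 0, 0, 0],
  [0.0037, -0.0061, 0, 0, 0, 0],
])

```text
clock: 13.2
tcp_pos: [0.451, -0.0467, 0.0369]
eef_rot: [0.069, 0.998, -0.0, 0.0]
wrist_force: [0.6, 0.3, -0.0]
finger_gap: -0.0001
gripper_force: 0.3
```

>>> jog_arm([
  [0.0054, -0.0047, 0, 0, 0, 0],
  [0.0054, -0.0047, 0, 0, 0, 0],
  [0, 0, 0, 0, 0, 0],
])

```text
clock: 13.5
tcp_pos: [0.4384, -0.0546, 0.0368]
eef_rot: [0.069, 0.998, -0.0, -0.0]
wrist_force: [-2.1, -2.4, 1.8]
finger_gap: 0.0002
gripper_force: 1.5
```

```bash
python3 - <<'E'
from h import *
f=optics.grab_frame("wrist");cv2.imwrite("pics/w5.png",f["color"][:,:,::-1])
E
```

```text
(no output)
```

View pics/w5.png

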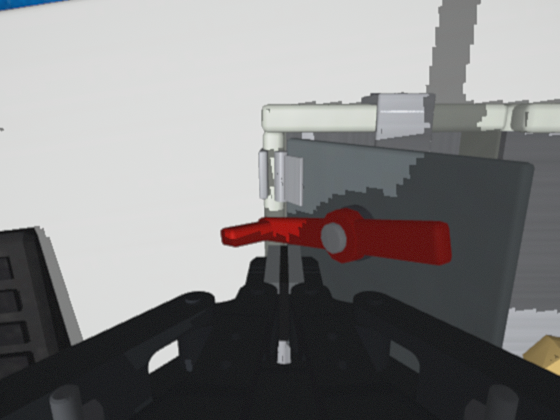

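The lever now lies across, from (230,237) to (445,240), at about 1.4 rad. The lid is free and rising against the fingers. Lift away and go to the scraper.

>>> jog_arm([
  [0, 0, -0.045, 0, 0, 0],
  [0, 0, -0.045, 0, 0, 0],
  [0, 0, -0.045, 0, 0, 0],
  [0, 0, -0.045, 0, 0, 0],
  [0, 0, -0.045, 0, 0, 0],
  [0.0064, 0.0419, 0, 0, 0, 0],
  [0.0064, 0.0419, 0, 0, 0, 0],
  [0.0064, 0.0419, 0, 0, 0, 0],
  [0.0064, 0.0419, 0, 0, 0, 0],
  [0.0064, 0.0419, 0, 0, 0, 0],
  [0.0064, 0.0419, 0, 0, 0, 0],
  [0.0064, 0.0419, 0, 0, 0, 0],
  [0.0064, 0.0419, 0, 0, 0, 0],
  [0.0064, 0.0419, 0, 0, 0, 0],
  [0.0064, 0.0419, 0, 0, 0, 0],
  [0, 0, 0.02, 0, 0, 0.12],
  [0, 0, 0.02, 0, 0, 0.12],
  [0, 0, 0.02, 0, 0, 0.12],
  [0, 0, 0, 0, 0, 0],
  [0, 0, 0, 0, 0, 0],
], claw=-1)

```text
clock: 15.55
tcp_pos: [0.4334, 0.37, 0.2018]
eef_rot: [0.245, 0.97, -0.0, -0.0]
wrist_force: [-0.4, -0.6, -0.0]
finger_gap: 0.0854
gripper_force: 0.0
```

```bash
python3 - <<'E'
from h import *
s,p,R=pose();f=optics.grab_frame("wrist");W=cloud(f,p,R);g=optics.grab_frame("scene");G=cloud(g)
cv2.imwrite("pics/w6.png",np.hstack([cv2.resize(x["color"],(400,300))[:,:,::-1] for x in(f,g)]))
print(s["clock"],p.round(4),np.degrees(np.arctan2(R[1,1],R[0,1])),s["finger_gap"],np.round(s["joint_positions"],2))
hs=cv2.cvtColor(f["color"],cv2.COLOR_RGB2HSV);b=(hs[...,0]>105)&(hs[...,0]<130)&(hs[...,1]>100)&(f["range_z"]>0)&(np.hypot(W[...,0]-.4325,W[...,1]-.369)<.1)
Z=W[...,2]
rect("all",W,big(b&(Z>.01)));m=big(b&(Z>.056)&(Z<.072));c,sz,a=rect("grip",W,m);print(np.median(Z[m]))
print([(d["centre"],d["conf"]) for d in finder.mark_of("wrist","scraper")])
# fingertip heights when open
d=W-p;k=(f["range_z"]>0)&(hs[...,2]<90)&(d[...,2]>-.01)&(d[...,2]<.1);dd=d[k]@R
for lo in range(20,90,8):
    q=dd[(-dd[:,2]*1000>lo)&(-dd[:,2]*1000<lo+8)]
    if len(q):print(lo,len(q),(q.min(0)*1000).round(),(q.max(0)*1000).round())
# lid height in scene
o=(g["range_z"]>0)&(G[...,1]<0)&(G[...,1]>-.12)&(abs(G[...,0]-.45)<.09);print("lid zmax",np.percentile(G[o][:,2],[90,99]))
E
```

```text
15.55 [0.4334 0.37   0.2018] 61.65138107800266 0.08544008365176846 [ 0.65  0.01  1.31  0.    1.82 -0.43]
all 2939 [433.8 368.7] [ 28.4 105. ] 61.1
grip 2091 [433.7 367.9] [22.1 81.7] 61.1
0.06281643724004135
[([0.4376, 0.368, 0.0005], 0.81)]
36 66 [-10. -43. -44.] [  8.  43. -42.]
44 928 [-12. -55. -52.] [ 11.  55. -44.]
52 1395 [-12. -56. -60.] [ 11.  56. -52.]
60 1697 [-12. -56. -68.] [ 11.  57. -60.]
68 1601 [-10. -57. -76.] [ 11.  56. -68.]
76 1379 [  0. -54. -84.] [ 12.  62. -76.]
84 2917 [-14. -74. -92.] [ 13.  73. -84.]
lid zmax [0.08273427 0.15091447]
```

View pics/w6.png

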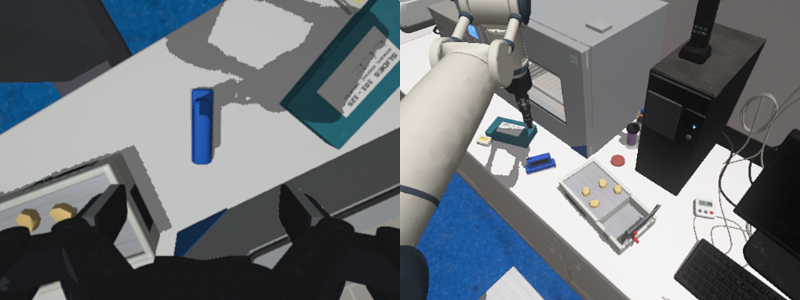

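Right pane: the lid stands open at (645,220). Left pane: the scraper is at (202,125) between the open fingers. Open tips measure 42 mm above TCP, which matches the 29 mm + 13 mm retraction. Descend and grip.

>>> jog_arm([
  [-0.0012, -0.0016, 0.04, 0, 0, 0.009],
  [0, 0, 0.04, 0, 0, 0],
  [0, 0, 0.04, 0, 0, 0],
  [0, 0, 0.04, 0, 0, 0],
  [0, 0, 0.025, 0, 0, 0],
  [0, 0, 0.018, 0, 0, 0],
  [0, 0, 0, 0, 0, 0],
])

```text
clock: 16.4
tcp_pos: [0.4328, 0.367, -0.0035]
eef_rot: [0.25, 0.968, -0.002, -0.001]
wrist_force: [-0.1, -0.4, 0.1]
finger_gap: 0.0852
gripper_force: 0.0
```

>>> jog_arm([
  [0, 0, 0, 0, 0, 0],
  [0, 0, 0, 0, 0, 0],
  [0, 0, 0, 0, 0, 0],
  [0, 0, 0, 0, 0, 0],
  [0, 0, 0, 0, 0, 0],
  [0, 0, 0, 0, 0, 0],
  [0, 0, 0, 0, 0, 0],
  [0, 0, 0, 0, 0, 0],
], claw=1, squeeze=70)

```text
clock: 17.2
tcp_pos: [0.4346, 0.3683, -0.0]
eef_rot: [0.251, 0.968, 0.001, 0.001]
wrist_force: [-0.4, -0.9, 5.6]
finger_gap: 0.0214
gripper_force: 69.4
```

>>> jog_arm([
  [0, 0, -0.01, 0, 0, 0],
  [0, 0, -0.02, 0, 0, 0],
  [0, 0, -0.04, 0, 0, 0],
  [0, 0, -0.04, 0, 0, 0],
  [0, 0, -0.03, 0, 0, 0],
  [-0.0252, -0.0268, 0, 0, 0, 0],
  [-0.0252, -0.0268, 0, 0, 0, 0],
  [-0.0252, -0.0268, 0, 0, 0, 0],
  [-0.0252, -0.0268, 0, 0, 0, 0],
  [-0.0252, -0.0268, 0, 0, 0, 0],
  [0, 0, 0, 0, 0, -0.124],
  [0, 0, 0, 0, 0, -0.124],
  [0, 0, 0, 0, 0, -0.124],
  [0, 0, 0, 0, 0, 0],
  [0, 0, 0, 0, 0, 0],
])

```text
clock: 18.7
tcp_pos: [0.4788, 0.1896, 0.1386]
eef_rot: [0.069, 0.998, -0.0, -0.0]
wrist_force: [-0.5, -0.2, -2.1]
finger_gap: 0.021
gripper_force: 69.2
```

```bash
python3 - <<'E'
from h import *
s,p,R=pose();f=optics.grab_frame("wrist");W=cloud(f,p,R);g=optics.grab_frame("scene");G=cloud(g)
cv2.imwrite("pics/w7.png",np.hstack([cv2.resize(f["color"],(400,300)),cv2.resize(g["color"][150:360,150:430],(400,300))])[:,:,::-1])
print(s["clock"],p.round(4),np.degrees(np.arctan2(R[1,1],R[0,1])),s["finger_gap"],s["gripper_force"])
for n,C,im in(("w",W,f),("s",G,g)):
    hs=cv2.cvtColor(im["color"],cv2.COLOR_RGB2HSV);b=(hs[...,0]>105)&(hs[...,0]<130)&(hs[...,1]>120)&(im["range_z"]>0)&(np.linalg.norm(C-p,axis=-1)<.1)
    q=(C[b]-p)@R*1000
    if len(q)>20:print(n,len(q),np.percentile(q,[1,50,99],axis=0).round(1).tolist())
for n in("scraper","plate_edge"):print([(np.round(d["centre"],4),d["conf"]) for c in("wrist","scene") for d in finder.mark_of(c,n)])
E
```

```text
18.7 [0.4788 0.1896 0.1386] 82.06889100398509 0.020996705953497726 69.19000625610352
w 14189 [[-22.3, -13.8, -64.3], [21.8, -0.6, -62.5], [53.1, 12.7, -18.0]]
s 611 [[-47.7, -18.1, -66.1], [25.7, -12.0, -23.4], [53.6, 7.4, -8.8]]
[(array([0.477 , 0.1885, 0.1354]), 0.95), (array([0.4787, 0.1914, 0.1394]), 0.63)]
[(array([0.461 , 0.0424, 0.0573]), 0.8), (array([0.4627, 0.0402, 0.0531]), 0.96)]
```

View pics/w7.png

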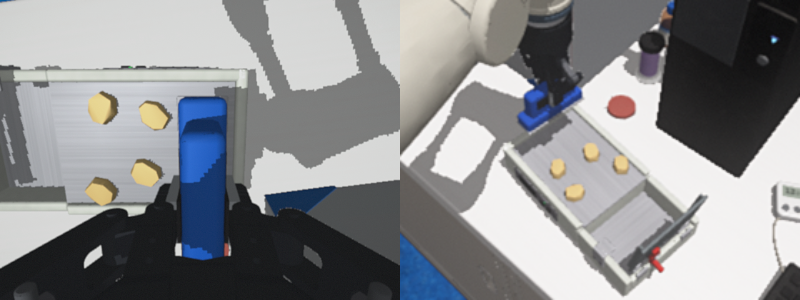

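The scraper hangs level in the grip, with its underside at about TCP height. In the left pane it is at (203,180), at the +y end of the plate, behind all four offcuts. Lower it onto the plate.

>>> jog_arm([
  [-0.0025, 0.0015, 0.03, 0, 0, 0],
  [0, 0, 0.03, 0, 0, 0],
  [0, 0, 0.01, 0, 0, 0],
  [0, 0, 0.008, 0, 0, 0],
  [0, 0, 0.003, 0, 0, 0],
  [0, 0, 0.0015, 0, 0, 0],
  [0, 0, 0, 0, 0, 0],
])

```text
clock: 19.7
tcp_pos: [0.4823, 0.191, 0.0574]
eef_rot: [0.068, 0.998, 0.0, 0.001]
wrist_force: [0.4, -0.3, -1.2]
finger_gap: 0.0209
gripper_force: 69.2
```

>>> jog_arm([
  [0, 0, 0.001, 0, 0, 0],
  [0, 0, 0.001, 0, 0, 0],
  [0, 0, 0, 0, 0, 0],
])

```text
clock: 20.0
tcp_pos: [0.4822, 0.1909, 0.055]
eef_rot: [0.068, 0.998, 0.0, 0.001]
wrist_force: [0.5, -0.3, 0.9]
finger_gap: 0.021
gripper_force: 69.4
```

>>> jog_arm([
  [0, -0.008, 0, 0, 0, 0],
  [0, -0.008, 0, 0, 0, 0],
  [0, -0.008, 0, 0, 0, 0],
  [0, -0.008, 0, 0, 0, 0],
  [0, -0.008, 0, 0, 0, 0],
  [0, -0.008, 0, 0, 0, 0],
  [0, -0.008, 0, 0, 0, 0],
  [0, -0.008, 0, 0, 0, 0],
  [0, -0.008, 0, 0, 0, 0],
  [0, -0.008, 0, 0, 0, 0],
  [0, 0, 0, 0, 0, 0],
])

```text
clock: 21.1
tcp_pos: [0.4711, 0.1102, 0.055]
eef_rot: [0.068, 0.998, -0.0, 0.001]
wrist_force: [-1.7, -0.4, 6.4]
finger_gap: 0.0213
gripper_force: 70.4
```

>>> jog_arm([
  [0, -0.008, 0, 0, 0, 0],
  [0, -0.008, 0, 0, 0, 0],
  [0, -0.008, 0, 0, 0, 0],
  [0, -0.008, 0, 0, 0, 0],
  [0, -0.008, 0, 0, 0, 0],
  [0, -0.008, 0, 0, 0, 0],
  [0, -0.008, 0, 0, 0, 0],
  [0, -0.008, 0, 0, 0, 0],
  [0, -0.008, 0, 0, 0, 0],
  [0, -0.008, 0, 0, 0, 0],
  [0, -0.006, 0, 0, 0, 0],
  [0, 0, 0, 0, 0, 0],
  [0, 0, 0, 0, 0, 0],
])

```text
clock: 22.4
tcp_pos: [0.4593, 0.0252, 0.055]
eef_rot: [0.068, 0.998, -0.001, 0.0]
wrist_force: [-0.7, 1.4, 6.6]
finger_gap: 0.0211
gripper_force: 70.4
```

```bash
python3 - <<'E'
from h import *
s,p,R=pose();f=optics.grab_frame("wrist");g=optics.grab_frame("scene")
cv2.imwrite("pics/w8.png",np.hstack([cv2.resize(f["color"],(400,300)),cv2.resize(g["color"][150:360,150:430],(400,300))])[:,:,::-1])
for c in("wrist","scene"):print(c,[(np.round(d["centre"],3),d["conf"]) for d in finder.mark_of(c,"wax1")])
E
```

```text
wrist [(array([ 0.475, -0.013,  0.023]), 0.82), (array([0.415, 0.001, 0.027]), 0.61)]
scene [(array([ 0.472, -0.008,  0.023]), 0.71), (array([ 0.416, -0.005,  0.021]), 0.57), (array([0.434, 0.026, 0.028]), 0.49), (array([ 0.5  , -0.009,  0.026]), 0.47)]
```

View pics/w8.png

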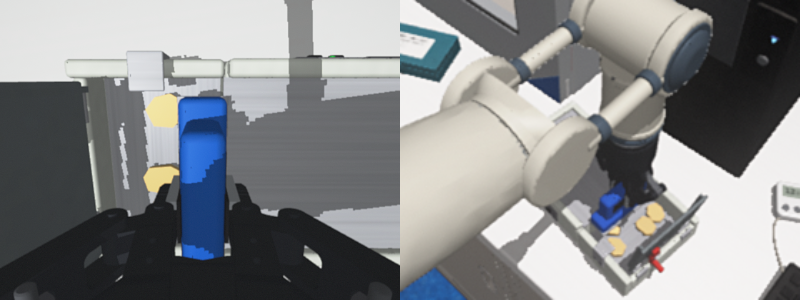

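Offcuts are in the well ahead of the blade at left-pane (163,110) and (160,180); the scene camera sees four at about well height. Lift and check.

>>> jog_arm([
  [0, 0, -0.02, 0, 0, 0],
  [0, 0, -0.03, 0, 0, 0],
  [0, 0, -0.03, 0, 0, 0],
  [0, 0, -0.03, 0, 0, 0],
  [0, 0.04, 0, 0, 0, 0],
  [0, 0.04, 0, 0, 0, 0],
  [0, 0.04, 0, 0, 0, 0],
  [0, 0.04, 0, 0, 0, 0],
  [0, 0.03, 0, 0, 0, 0],
  [0, 0, 0, 0, 0, 0],
])

```text
clock: 23.6
tcp_pos: [0.484, 0.2163, 0.1619]
eef_rot: [0.066, 0.998, -0.001, -0.002]
wrist_force: [0.1, -1.1, -2.0]
finger_gap: 0.0207
gripper_force: 69.6
```

```bash
python3 - <<'E'
from h import *
s,p,R=pose();print(s["clock"],p.round(3))
a=np.radians(-7.85);ex=np.array([np.cos(a),np.sin(a)]);ey=np.array([-ex[1],ex[0]]);o=np.array([.467,.084])
for c in("wrist","scene","top"):
    f=optics.grab_frame(c);W=cloud(f,p,R)
    hs=cv2.cvtColor(f["color"],cv2.COLOR_RGB2HSV);m=(abs(hs[...,0].astype(int)-22)<7)&(hs[...,1]>75)&(hs[...,2]>90)&(f["range_z"]>0)&(abs(W[...,0]-.46)<.1)&(abs(W[...,1]-.08)<.17)
    n,l,st,_=cv2.connectedComponentsWithStats(m.astype(np.uint8))
    for i in range(1,n):
        if st[i,4]>12:
            q=W[l==i];L=np.c_[(q[:,:2]-o)@ex,(q[:,:2]-o)@ey,q[:,2]]*1000;print(c,st[i,4],np.percentile(L,[3,97],axis=0).round().tolist())
    print(c,[(np.round(d["centre"],3),d["conf"]) for d in finder.mark_of(c,"wax1")])
    if c=="wrist": cv2.imwrite("pics/w9a.png",f["color"][:,:,::-1])
E
```

```text
23.6 [0.484 0.216 0.162]
wrist 1282 [[-50.0, -102.0, 22.0], [-18.0, -61.0, 36.0]]
wrist 1598 [[10.0, -107.0, 21.0], [58.0, -76.0, 25.0]]
wrist [(array([0.419, 0.001, 0.025]), 0.95), (array([0.435, 0.026, 0.021]), 0.77), (array([ 0.473, -0.013,  0.026]), 0.65), (array([ 0.505, -0.008,  0.021]), 0.65)]
scene 251 [[9.0, -110.0, 17.0], [57.0, -79.0, 27.0]]
scene 77 [[-41.0, -78.0, 18.0], [-20.0, -55.0, 38.0]]
scene 93 [[-50.0, -104.0, 21.0], [-29.0, -78.0, 27.0]]
scene [(array([ 0.418, -0.005,  0.024]), 0.66), (array([ 0.472, -0.008,  0.024]), 0.62), (array([0.435, 0.027, 0.026]), 0.49)]
top 116 [[11.0, -109.0, 15.0], [56.0, -76.0, 30.0]]
top 97 [[-49.0, -99.0, 17.0], [-21.0, -55.0, 38.0]]
top [(array([ 0.503, -0.01 ,  0.024]), 0.63), (array([ 0.643,  0.177, -0.003]), 0.63), (array([0.412, 0.005, 0.023]), 0.53), (array([0.434, 0.028, 0.026]), 0.52), (array([ 0.476, -0.009,  0.028]), 0.37)]
```

All four offcuts are inside the well (tops at or below 38 mm, plate at 55 mm). Set the scraper back on the free bench.

>>> jog_arm([
  [0.0176, 0.0359, 0, 0, 0, 0],
  [0.0176, 0.0359, 0, 0, 0, 0],
  [0.0176, 0.0359, 0, 0, 0, 0],
  [0.0176, 0.0359, 0, 0, 0, 0],
  [0, 0, 0.04, 0, 0, 0],
  [0, 0, 0.04, 0, 0, 0],
  [0, 0, 0.04, 0, 0, 0],
  [0, 0, 0.025, 0, 0, 0],
  [0, 0, 0.01, 0, 0, 0],
  [0, 0, 0.004, 0, 0, 0],
  [0, 0, 0, 0, 0, 0],
])

```text
clock: 25.0
tcp_pos: [0.4353, 0.3663, 0.0064]
eef_rot: [0.068, 0.998, 0.0, 0.001]
wrist_force: [0.1, -0.1, -1.2]
finger_gap: 0.0209
gripper_force: 69.7
```

>>> jog_arm([
  [0, 0, 0.001, 0, 0, 0],
  [0, 0, 0.001, 0, 0, 0],
  [0, 0, 0, 0, 0, 0],
])

```text
clock: 25.3
tcp_pos: [0.435, 0.3667, 0.0044]
eef_rot: [0.068, 0.998, 0.001, 0.001]
wrist_force: [-0.6, -0.5, -2.7]
finger_gap: 0.021
gripper_force: 69.7
```

>>> jog_arm([
  [0, 0, 0.002, 0, 0, 0],
  [0, 0, 0.0015, 0, 0, 0],
  [0, 0, 0.001, 0, 0, 0],
  [0, 0, 0, 0, 0, 0],
])

```text
clock: 25.7
tcp_pos: [0.4347, 0.3665, 0.0]
eef_rot: [0.068, 0.998, 0.0, 0.0]
wrist_force: [-1.9, -1.4, 4.4]
finger_gap: 0.0216
gripper_force: 70.6
```

>>> jog_arm([
  [0, 0, 0, 0, 0, 0],
  [0, 0, 0, 0, 0, 0],
  [0, 0, 0, 0, 0, 0],
  [0, 0, 0, 0, 0, 0],
  [0, 0, 0, 0, 0, 0],
  [0, 0, 0, 0, 0, 0],
  [0, 0, -0.02, 0, 0, 0],
  [0, 0, -0.03, 0, 0, 0],
  [0, 0, -0.04, 0, 0, 0],
  [0, 0, -0.04, 0, 0, 0],
  [0, 0, -0.04, 0, 0, 0],
  [0, 0, -0.04, 0, 0, 0],
  [0, 0, 0, 0, 0, 0],
  [0, 0, 0, 0, 0, 0],
], claw=-1)

```text
clock: 27.1
tcp_pos: [0.435, 0.3667, 0.2101]
eef_rot: [0.068, 0.998, 0.001, 0.001]
wrist_force: [-0.2, 0.2, -1.2]
finger_gap: 0.085
gripper_force: 0.0
```

```bash
python3 - <<'E'
from h import *
s,p,R=pose();print(s["clock"],p.round(3),s["finger_gap"],np.round(s["wrist_force"],1))
f=optics.grab_frame("wrist");W=cloud(f,p,R);g=optics.grab_frame("scene")
hs=cv2.cvtColor(f["color"],cv2.COLOR_RGB2HSV);b=(hs[...,0]>105)&(hs[...,0]<130)&(hs[...,1]>100)&(f["range_z"]>0)&(np.hypot(W[...,0]-.435,W[...,1]-.367)<.1)
m=big(b&(W[...,2]>.05));rect("grip",W,m);print(np.percentile(W[m][:,2],[5,50,95]).round(4))
for n in("scraper","wax1","petri_dish","staining_jar","timer","slide_box"):print(n,[(np.round(d["centre"],3),d["conf"]) for d in finder.mark_of("scene",n)][:4])
cv2.imwrite("pics/s10.png",g["color"][:,:,::-1])
E
```

```text
27.1 [0.435 0.367 0.21 ] 0.08500622456653435 [-0.2  0.2 -1.2]
grip 2131 [434.3 366.3] [23.3 82.2] 81.7
[0.0558 0.0628 0.0643]
scraper [(array([ 0.437,  0.366, -0.002]), 0.72)]
wax1 [(array([ 0.417, -0.002,  0.023]), 0.67), (array([ 0.474, -0.007,  0.023]), 0.65), (array([ 0.501, -0.008,  0.025]), 0.52), (array([0.436, 0.025, 0.026]), 0.41)]
petri_dish [(array([0.646, 0.173, 0.   ]), 0.66)]
staining_jar [(array([0.746, 0.192, 0.001]), 0.73), (array([ 0.5  , -0.008,  0.022]), 0.35)]
timer [(array([ 0.671, -0.168,  0.001]), 0.67)]
slide_box [(array([0.473, 0.582, 0.003]), 0.63)]
```

View pics/s10.png

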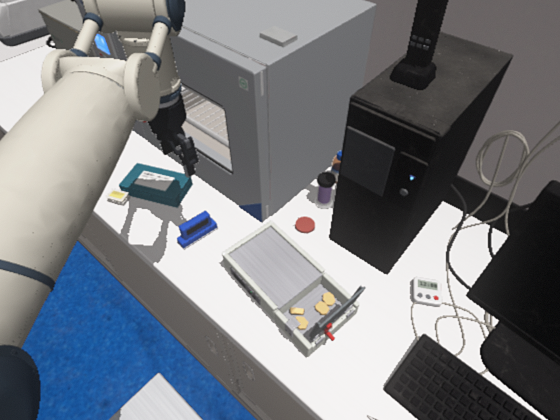

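The plate is clear, with four offcuts in the well around (315,310), and the lid is open at (340,315). The scraper stands upright at (197,228), the bystanders have not moved and the gripper is clear.

```bash
python3 -c "
from station import ticket;print(ticket.finish_job())"
```

```text
the job is handed in; nothing more can be done
None
```

The job is handed in (no verdict was returned): in the last images all four offcuts are in the well, the lid is open, the scraper is upright on the bench and the bystanders have not moved; the real fingertips turned out to sit about 28 mm above the reported TCP, so the first two latch sweeps touched nothing and I corrected for this from then on.

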